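# Pry open the valve box and set the air valve half open

### The job

The air valve of this test bench sits under the snug hinged cover of the grey valve box, whose case is clamped a little higher or lower on its posts each time. Take the flat pry blade, lever the cover up with the blade at the slot under its tab (not with bare fingers), swing the cover open to upright or beyond so that it stays there, lay the blade flat back on the grey mat, and turn the valve's bar handle to half open, 45 degrees. Leave the other things on the bench where they are.

Things in the scene. Friction and masses are not known exactly. Their poses are not given: they have to be found in the camera images.
- valve_box: Fixed dark base plate, 150 (x) x 206 (y) x 4 mm; origin: centre of its underside; x points from the box's near (slot) side to its far (hinge) side, z up. On its 4 posts the grey case, 150 x 170 x 70 mm, is clamped with its underside h = 4 to 30 mm above the bench; h is NOT given: see or feel it. Sizes of cover and valve (mm): this frame, z from the case's underside (add h).
- cover (a joint): Hinge of the cover, rad: 0 shut, grows as it opens upward, stop at 1.9. Grey plate on the case's rim, z 70 to 76, flush but for a tab at its near edge (x -86 to -75, y 0 to 50, 6 thick); hinge line at x 75, z 70. Pry slot: level gap z 62 to 70 between the tab and a sill (x -89 to -75, y -10 to 60), on through a notch (y 1 to 49) in the near wall. 4 to 5 N at the tab move it; it stays at any angle.
- valve (a joint): Turn of the steel bar handle of the ball valve in the case, rad: 0 shut (bar along the box's x, across the brass pipe), 1.571 fully open (along the pipe), growing anticlockwise from above; half open is 0.785; stays where left. Axis upright at x -8, y 0; bar 80 x 13 mm, centred on the axis, z 42 to 58. The valve's body under it reaches z 32.
- mat: Grey mat fixed on the bench, 260 (x) x 170 (y) x 3 mm; origin at the centre of its underside.
- pry_blade: Pry blade, 180 mm long, 0.12 kg: square black handle 100 x 20 x 20 mm, flat steel blade 80 x 22 mm, 3 mm thick (2 mm in its last 12 mm). Origin: underside of the handle's middle; x points along it to the blade's tip, z up as it lies on the mat. The handle spans x -50 to 50 mm, the blade x 50 to 130 mm, at mid height of the handle.
- blade_grip (a point): On the tool's axis (10 mm above its underside), 15 mm ahead of the handle's middle, near its centre of mass; the tip is 115 mm ahead.
- blade_tip (a point): End of the blade, on the tool's axis.
- screwdriver: Bystander: screwdriver 190 mm long with a round black handle, on the mat beside the pry blade.
- wrench: Bystander: steel wrench 160 mm long, lying between box and mat.
- tape_roll: Bystander: roll of paper tape, 84 mm across, 24 mm high.
- meter: Bystander: black handheld meter 160 x 78 x 36 mm.
- jar: Bystander: white jar 64 mm across, 90 mm high.
- parts_tray: Bystander: small blue open tray 140 x 90 x 35 mm.
There are look-alikes about, which are no part of the job. Leave any brown or turquoise look-alike of the pry_blade alone.

How it is judged:
On the way, in this order (a step that is already met when the one before it is completed fails the run):
1. the cover is raised at least 0.12 rad by the pry blade (value of joint cover above 0.12 rad and contact force between pry_blade and cover above 0.3 N), for 0.05 s.
2. the cover stands upright or beyond (over 1.5 rad) (value of joint cover above 1.5 rad), for 0.2 s.
3. the valve's handle is turned to 45 degrees, within 7 (value of joint valve between 0.665 and 0.905 rad), for 0.2 s.
At the end, for the whole second after the job is handed in: The cover stands open by more than 1.5 rad, the valve's handle is at 45 degrees within 7 (0.665 to 0.905 rad), and the pry blade lies at rest, flat, with its grip point over the mat (grip point under 22 mm and tip under 27 mm above the bench) (all of step 3 and value of joint cover above 1.5 rad and x of blade_grip in the frame of mat between -0.13 and 0.13 m and y of blade_grip in the frame of mat between -0.085 and 0.085 m and height (world z) of blade_grip below 0.022 m and height (world z) of blade_tip below 0.027 m and linear speed of pry_blade below 0.03 m/s); the robot touches nothing.
It fails at once if the robot itself, not the blade, pushes the cover (over 2 N) through the first part of its lift, 0.02 to 0.12 rad (value of joint cover between 0.02 and 0.12 rad and contact force between any of the fingers, the arm and cover above 2 N).
It fails at once if a bystander (screwdriver, wrench, tape roll, meter, jar, parts tray) is shifted by more than 30 mm (distance of any of screwdriver, wrench, tape_roll, meter, jar, parts_tray from where it was at the start of the episode above 0.03 m).
It also fails if it takes over 67 s, if anything falls off the work surface, if the arm or the gripper's body presses on something with over 40 N, if the wrist force passes 120 N, or if a joint passes its speed limit or range.

### The arm

A 7-joint arm with a two-finger parallel gripper is mounted at the origin on the work surface. World frame = base frame: x ahead of the robot, y to its left, z up, the work surface at z = 0. Lengths are in m, angles in rad, forces in N, time in s.
With the tool pointing down it reaches from about 0.4 to 0.85 m from the base axis. Payload 10.4 kg.
Tool frame: the origin (TCP) lies at the very end of the fingers, on their centre line; the grasp point (between the pads) lies 19 mm behind it; z points along the fingers, y is the line along which they close (so a half turn about z gives the same grasp; the last joint's range is limited). The gripper opens to 87 mm and grips with 3 to 60 N. Pads are 19 mm wide; open, the fingers measure 117 mm over their backs; the gripper's body (75 mm by 190 mm) begins 51 mm behind the grasp point.
Start: joints at [-1.303, 0.332, -0.065, 1.46, 0.022, 1.35, -0.088], TCP at [0.179, 0.599, 0.223] pointing down, gripper open.
Joint ranges: [-2.6, 2.6], [-0.5, 2.12], [-1.47, 1.34], [0.16, 2.42], [-1.27, 4.41], [0.06, 2.06], [-2.6, 2.6]. Speed limits (rad/s): [2.22, 2.22, 2.79, 2.79, 3.14, 3.14, 3.14].

### API

Orientations are given as a unit quaternion [x, y, z, w].
In Python, from bench import * gives the robot as it stands.
- The arm moves only by the tool carry_out, never from a script. Its argument "deltas" is a list of rows, each an object with "hand": the finger opening in mm, from 0 to 87; "dp": the shift along the tool's x, y, z each as a share of 250 mm, from -1 to 1, a list of three; "spin": the turn about the tool's z as a share of pi rad, from -1 to 1. In form: [{"hand": hand, "dp": [dx, dy, dz], "spin": spin}, ...]. A call has 1 to 20 rows; each row is the pose to reach, as a shift and turn from the pose commanded when the call began, along the tool's axes at that moment, turning the shorter way round; what a row does not reach only later rows make up. A row lasts 1/10 s, in which the tool goes at most 50 mm and 8.59 degrees, less where a joint would pass 70% of its speed; a pose out of reach is approached as far as the arm can. A call with a number of a shift or a turn outside -1 to 1 is refused whole. A call with a gripper value outside its range is refused whole. The fingers move at their own pace and stop on an object; "force" is the grip in N (left out, the last holds). Time passes only in rows, so rows that repeat a pose let the fingers close. It gives the time, the measured TCP pose, the force, the opening and the grip force at its end, in the units of the state.
- read_state(): the state, without advancing time (a new reading comes with each control period).
- camera(name): name is "scene" or "top" or "wrist"; returns the picture (420x560x3 uint8, red, green, blue); there is no depth.
- get_calibration(name): a dict with "fx", "fy", "cx", "cy" (pixels), "R" (3x3) and "t" (3): a world point X has camera coordinates R X + t; the wrist camera has in their place "mount" (4x4, takes a point from camera to tool coordinates, whose origin is the TCP and whose axes are the flange's). Camera axes: x right, y down, z forward; pixel columns grow to the right and rows downward; lengths in m; the calibration is good to about 2 mm. A picture is of the moment at which its call begins: read the wrist's pose just before it. get_calibration takes no time and is no camera call.
- close_job(): hands the job in; it is judged then, once.
The state is a dict: "time": time; "joint_positions": joint angles; "joint_vel": joint speeds; "joint_torque": joint torques, N m; "ee_pos": TCP position; "eef_rot": TCP orientation; "ft_force": force on the tool from outside, world axes, zero at the start; "torque": the same for the moment, N m; "width": finger opening in m; "grip_force": force on a finger pad.
Only numpy, scipy, OpenCV 4.12 (cv2) and the standard library are available. Lean on these libraries where they do the work, as an engineer would, in place of code of your own. Each camera call takes 0.05 s, during which the arm holds its last target. There are 200 camera calls.

## Working session

There is one attempt and no reset: what is moved stays moved. The work goes in short steps, Python scripts to look and compute and a tool call to move; the robot and the scene stay as the last step left them, time stands still between calls to the robot, and variables do not carry over. Pictures are saved under pics/ and viewed, at most 10 in all, crops included, and the job is handed in when it is done.

Besides the shell and the picture viewer there is one more tool, called as name(argument=value, ...) on one line, values as JSON. carry_out: Moves the arm, as the interface text tells. Its arguments: {"type":"object","properties":{"deltas":{"type":"array","items":{"type":"object","properties":{"hand":{"type":"number"},"dp":{"type":"array","items":{"type":"number","minimum":-1,"maximum":1}},"spin":{"type":"number","minimum":-1,"maximum":1}}}},"force":{"type":"number"}},"required":["deltas"]}

```bash
mkdir -p pics; ls
python3 - <<'E'
from bench import *
import cv2
s=read_state(); print({k:np.round(v,3).tolist() if 0 else v for k,v in s.items() if k in('time','ee_pos','eef_rot','width','ft_force')}) if 0 else print(s)
for n in('scene','top'):
    im=camera(n); cv2.imwrite(f'pics/{n}0.png',im[:,:,::-1]); print(n,get_calibration(n))
print(get_calibration('wrist'))
a=cv2.imread('pics/scene0.png');b=cv2.imread('pics/top0.png')
cv2.imwrite('pics/top0b.png',cv2.resize(b,(800,600),interpolation=cv2.INTER_CUBIC))
cv2.imwrite('pics/scene0b.png',cv2.resize(a,(800,600),interpolation=cv2.INTER_CUBIC))
E
```

```text
pics
{'time': 0.0, 'joint_positions': array([-1.30257528,  0.3328615 , -0.06470546,  1.4609521 ,  0.02156499,
        1.34990129, -0.08846627]), 'joint_vel': array([ 1.26849554e-03, -7.94685986e-05, -7.85571452e-04,  5.43512067e-04,
       -2.03380089e-04, -6.07908589e-04, -2.21847875e-03]), 'joint_torque': array([ 1.90905416e-05, -6.23269272e+01,  2.43314670e-02, -3.89875460e+01,
       -6.13906025e-02,  4.00910480e-02,  1.49965249e-04]), 'ee_pos': array([0.17909016, 0.59837993, 0.22175528]), 'eef_rot': array([ 1.44872666e-01,  9.89450049e-01, -7.08827426e-04, -8.80138235e-05]), 'ft_force': array([-0.50624672, -0.02576699, -0.55894061]), 'torque': array([ 0.05580884, -0.00076729,  0.00916889]), 'grip_force': 0.0, 'width': 0.08704371221633296}
scene {'fx': 440.54449598170453, 'fy': 440.54449598170453, 'cx': 273.3998628935072, 'cy': 213.30087252918506, 'R': array([[ 0.07058912,  0.99747963, -0.00718078],
       [ 0.85154702, -0.06400785, -0.5203563 ],
       [-0.51950443,  0.03061672, -0.85391906]]), 't': array([-0.00843159, -0.41227624,  1.47134235])}
top {'fx': 539.2575543521456, 'fy': 539.2575543521456, 'cx': 270.71966254457465, 'cy': 208.7496346069081, 'R': array([[ 5.07467180e-04, -9.99948315e-01,  1.01543095e-02],
       [-9.93126705e-01, -1.69244561e-03, -1.17031978e-01],
       [ 1.17043115e-01, -1.00251260e-02, -9.93076234e-01]]), 't': array([-0.01668065,  0.51687234,  1.63936565])}
{'fx': 332.26865577661033, 'fy': 332.26865577661033, 'cx': 275.31860715906555, 'cy': 211.79759928055125, 'mount': array([[-4.10932281e-05, -9.64428348e-01, -2.64344398e-01,
         7.20696135e-02],
       [ 9.99999858e-01,  1.00754981e-04, -5.23045631e-04,
        -1.08700727e-03],
       [ 5.31074048e-04, -2.64344382e-01,  9.64428207e-01,
        -1.62320194e-01],
       [ 0.00000000e+00,  0.00000000e+00,  0.00000000e+00,
         1.00000000e+00]])}
```

View pics/top0b.png

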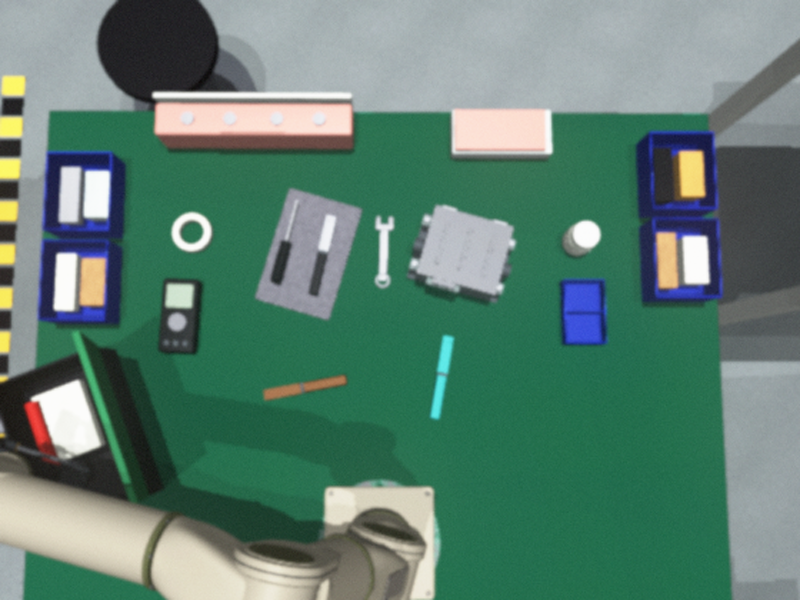

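View pics/scene0b.png

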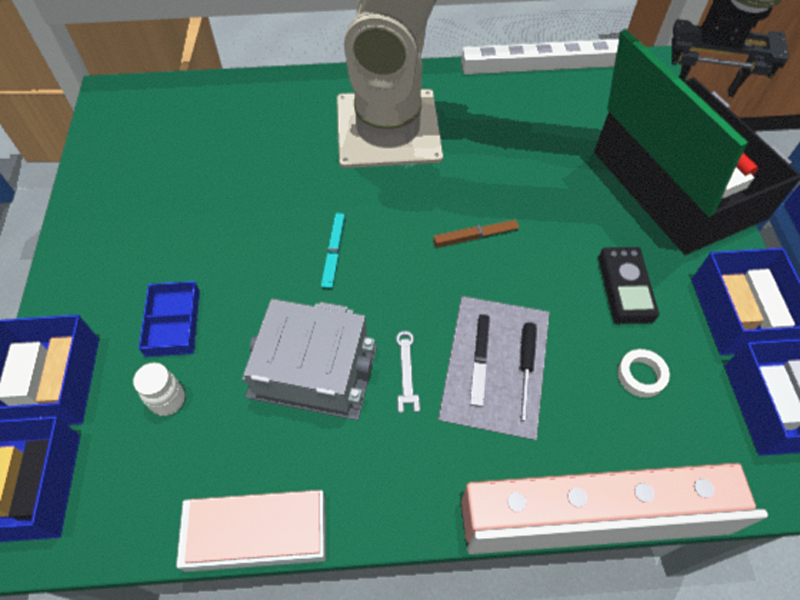

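```bash
cat > h.py <<'E'
from bench import *
import cv2, numpy as np
from scipy.spatial.transform import Rotation as Rot
def ext(n,s=None):
    c=get_calibration(n); K=np.array([[c['fx'],0,c['cx']],[0,c['fy'],c['cy']],[0,0,1]])
    if n!='wrist': return K,c['R'],c['t']
    T=np.eye(4); T[:3,:3]=Rot.from_quat(s['eef_rot']).as_matrix(); T[:3,3]=s['ee_pos']
    W=np.linalg.inv(T@c['mount']); return K,W[:3,:3],W[:3,3]
def tri(views,pts):  # views [(K,R,t)], pts [(u,v)] -> X, reproj err px
    A=[]
    for (K,R,t),(u,v) in zip(views,pts):
        P=K@np.c_[R,t]; A+=[u*P[2]-P[0],v*P[2]-P[1]]
    X=np.linalg.svd(np.array(A))[2][-1]; X=X[:3]/X[3]
    e=[np.hypot(*(proj(v,X)-p)) for v,p in zip(views,pts)]
    return X,max(e)
def proj(v,X):
    K,R,t=v; p=K@(R@np.asarray(X)+t); return p[:2]/p[2]
def onz(v,p,z):
    K,R,t=v; d=R.T@np.linalg.inv(K)@[p[0],p[1],1]; c=-R.T@t; return c+d*(z-c[2])/d[2]
def dp(s,target):  # world target -> shares of 250 mm in tool axes
    return Rot.from_quat(s['eef_rot']).as_matrix().T@(np.asarray(target)-s['ee_pos'])/.25
E
python3 - <<'E'
from h import *
vs=[ext('top'),ext('scene')]
for n,a,b in [('hend',(314,294),(484,316)),('tip',(329,216),(478,405)),('nl',(418,276),(368,315)),('nr',(498,298),(272,300)),('fl',(436,206),(353,402)),('fr',(512,228),(250,380)),('wrench far',(384,218),(408,408)),('wrench near',(382,284),(404,334))]:
    X,e=tri(vs,[np.array(a)*.7,np.array(b)*.7]); print(n,X.round(3),round(e,2))
for a in [(291,188),(361,207),(328,320),(256,299)]: print('mat',onz(vs[0],np.array(a)*.7,.003).round(3))
E
```

```text
hend [0.528 0.145 0.014] 1.17
tip [0.704 0.112 0.007] 0.04
nl [ 0.557 -0.076  0.094] 2.66
nr [ 0.511 -0.245  0.089] 2.22
fl [ 0.71  -0.114  0.078] 4.54
fr [ 0.661 -0.278  0.083] 2.3
wrench far [ 0.7   -0.01   0.006] 0.06
wrench near [ 0.551 -0.006  0.005] 0.14
mat [0.768 0.198 0.003]
mat [0.725 0.041 0.003]
mat [0.472 0.112 0.003]
mat [0.518 0.271 0.003]
```

Run:
```python
from h import *
vs=[ext('top'),ext('scene')]
for n,a,b in [('lidfar',(75,335),(745,150)),('lidnear',(130,510),(625,33))]:
    X,e=tri(vs,[np.array(a)*.7,np.array(b)*.7]); print(n,X.round(3),round(e,2))
s=read_state();print(Rot.from_quat(s['eef_rot']).as_matrix().round(3))
for p in [(.18,.60,.42),(.30,.45,.42),(.592,.133,.22)]: print(p,dp(s,p).round(3))
for v,n in zip(vs,('top','scene')): print(n,(proj(v,s['ee_pos'])/.7).round())
```

```text
lidfar [0.419 0.548 0.304] 1.7
lidnear [0.112 0.436 0.305] 0.78
[[-0.958  0.287 -0.   ]
 [ 0.287  0.958 -0.001]
 [-0.    -0.001 -1.   ]]
(0.18, 0.6, 0.42) [-0.002  0.006 -0.793]
(0.3, 0.45, 0.42) [-0.634 -0.431 -0.792]
(0.592, 0.133, 0.22) [-2.116 -1.31   0.009]
top [ 58. 466.]
scene [703.  89.]
```

carry_out(deltas=[{"hand": 87,"dp": [0,0,-0.2],"spin": 0},{"hand": 87,"dp": [0,0,-0.4],"spin": 0},{"hand": 87,"dp": [0,0,-0.6],"spin": 0},{"hand": 87,"dp": [0,0,-0.74],"spin": 0},{"hand": 87,"dp": [0,0,-0.74],"spin": 0},{"hand": 87,"dp": [-0.15,-0.1,-0.74],"spin": -0.03},{"hand": 87,"dp": [-0.3,-0.2,-0.74],"spin": -0.03},{"hand": 87,"dp": [-0.45,-0.3,-0.74],"spin": -0.03},{"hand": 87,"dp": [-0.6,-0.4,-0.74],"spin": -0.03},{"hand": 87,"dp": [-0.75,-0.5,-0.74],"spin": -0.03},{"hand": 87,"dp": [-0.9,-0.6,-0.74],"spin": -0.03},{"hand": 87,"dp": [-1,-0.7,-0.74],"spin": -0.03}])

```text
time: 1.3
ee_pos: [0.3704, 0.3568, 0.4066]
eef_rot: [0.099, 0.995, -0.001, -0.0]
ft_force: [0.7, 0.2, 0.9]
width: 0.0868
grip_force: 0.0
```

carry_out(deltas=[{"hand": 87,"dp": [-0.16,-0.12,0],"spin": 0},{"hand": 87,"dp": [-0.32,-0.24,0.1],"spin": 0},{"hand": 87,"dp": [-0.48,-0.36,0.2],"spin": 0},{"hand": 87,"dp": [-0.64,-0.48,0.3],"spin": 0},{"hand": 87,"dp": [-0.8,-0.6,0.4],"spin": 0},{"hand": 87,"dp": [-0.95,-0.7,0.5],"spin": 0},{"hand": 87,"dp": [-0.95,-0.7,0.65],"spin": 0},{"hand": 87,"dp": [-0.95,-0.7,0.65],"spin": 0},{"hand": 87,"dp": [-0.95,-0.7,0.65],"spin": 0}])

```text
time: 2.2
ee_pos: [0.5665, 0.1412, 0.2436]
eef_rot: [0.098, 0.995, -0.001, -0.001]
ft_force: [0.2, 0.2, 1.4]
width: 0.0869
grip_force: 0.0
```

```bash
cat > snap.py <<'E'
from h import *
import sys,pickle
n=sys.argv[1]; s=read_state(); im=camera('wrist'); cv2.imwrite(f'pics/{n}.png',im[:,:,::-1]); pickle.dump(s,open(f'pics/{n}.pkl','wb'))
print(s['time'],s['ee_pos'].round(4),s['eef_rot'].round(4))
E
python3 snap.py w1
```

```text
2.2 [0.5665 0.1412 0.2436] [ 9.850e-02  9.951e-01 -7.000e-04 -1.500e-03]
```

carry_out(deltas=[{"hand": 87,"dp": [-0.05,0,0.16],"spin": 0},{"hand": 87,"dp": [-0.05,0,0.26],"spin": 0},{"hand": 87,"dp": [-0.05,0,0.26],"spin": 0},{"hand": 87,"dp": [-0.05,0,0.26],"spin": 0}])

```text
time: 2.65
ee_pos: [0.5798, 0.1404, 0.1821]
eef_rot: [0.097, 0.995, 0.001, 0.001]
ft_force: [0.0, -0.7, 0.3]
width: 0.0868
grip_force: 0.0
```

```bash
python3 snap.py w2; python3 -c "
import cv2,numpy as np
a=[cv2.imread(f'pics/w{i}.png') for i in (1,2)]
cv2.imwrite('pics/w12.png',np.hstack([cv2.resize(x[:,80:480],(400,420)) for x in a]))"
```

```text
2.65 [0.5798 0.1404 0.1821] [9.730e-02 9.953e-01 7.000e-04 8.000e-04]
```

View pics/w12.png

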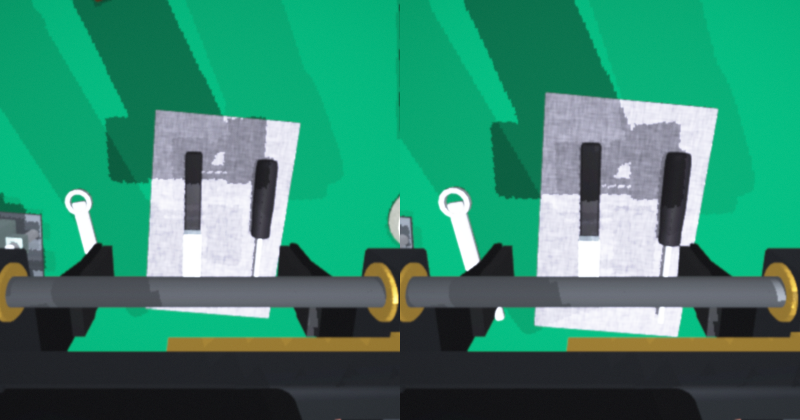

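Run:
```python
from h import *
import pickle
S=[pickle.load(open(f'pics/w{i}.pkl','rb')) for i in (1,2)]; v=[ext('wrist',s) for s in S]
for n,a,b,z in [('hend',(273,152),(270,143.5),.023),('junc',(272,231.5),(270.5,238),.019),('matNR',(236,110),(225,93),.003),('matNL',(380,124),(398,108),.003)]:
    X,e=tri(v,[a,b]); print(n,X.round(4),round(e,2),onz(v[0],a,z).round(4),onz(v[1],b,z).round(4))
g=cv2.imread('pics/w2.png')
cv2.imwrite('pics/c2.png',cv2.resize(g[130:260,230:330],None,fx=5,fy=4.6,interpolation=cv2.INTER_CUBIC))
# handle side edges: dark runs at a few rows
for i in (1,2):
    im=cv2.imread(f'pics/w{i}.png').max(axis=2)
    for r in (165,185,205,220):
        c=np.where(im[r,240:300]<75)[0]+240; print(i,r,c.min(),c.max(),len(c))
```

```text
hend [ 0.5302  0.1437 -0.004 ] 0.07 [0.5279 0.1445 0.023 ] [0.5285 0.1443 0.023 ]
junc [0.6178 0.1261 0.034 ] 0.88 [0.6225 0.1241 0.019 ] [0.6233 0.1257 0.019 ]
matNR [0.4742 0.1111 0.0049] 0.45 [0.474  0.1113 0.003 ] [0.4742 0.1105 0.003 ]
matNL [0.5205 0.2672 0.0229] 0.75 [0.5224 0.2734 0.003 ] [0.5206 0.2738 0.003 ]
1 165 265 281 17Traceback (most recent call last):
  File "<stdin>", line 12, in <module>
    return umr_minimum(a, axis, None, out, keepdims, initial, where)
ValueError: zero-size array to reduction operation minimum which has no identity
```

carry_out(deltas=[{"hand": 50,"dp": [-0.106,-0.026,0.1],"spin": 0},{"hand": 50,"dp": [-0.106,-0.026,0.25],"spin": 0},{"hand": 50,"dp": [-0.106,-0.026,0.4],"spin": 0},{"hand": 50,"dp": [-0.106,-0.026,0.52],"spin": 0},{"hand": 50,"dp": [-0.106,-0.026,0.57],"spin": 0},{"hand": 50,"dp": [-0.106,-0.026,0.57],"spin": 0},{"hand": 50,"dp": [-0.106,-0.026,0.57],"spin": 0}])

```text
time: 3.4
ee_pos: [0.6057, 0.128, 0.0399]
eef_rot: [0.098, 0.995, 0.001, 0.001]
ft_force: [0.2, -0.5, 1.4]
width: 0.0508
grip_force: 0.0
```

```bash
python3 snap.py w3; python3 -c "
import cv2
cv2.imwrite('pics/w3b.png',cv2.imread('pics/w3.png')[:300])"
```

```text
3.4 [0.6057 0.128  0.0399] [9.800e-02 9.952e-01 7.000e-04 1.300e-03]
```

View pics/w3b.png

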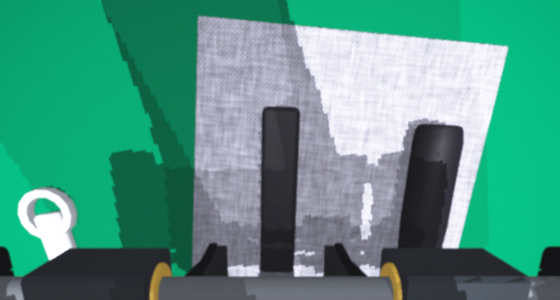

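carry_out(deltas=[{"hand": 50,"dp": [0,0,0.08],"spin": 0},{"hand": 50,"dp": [0,0,0.138],"spin": 0},{"hand": 50,"dp": [0,0,0.138],"spin": 0},{"hand": 18,"dp": [0,0,0.138],"spin": 0},{"hand": 15,"dp": [0,0,0.138],"spin": 0},{"hand": 15,"dp": [0,0,0.138],"spin": 0},{"hand": 15,"dp": [0,0,0.138],"spin": 0},{"hand": 15,"dp": [0,0,0.138],"spin": 0}], force=55)

```text
time: 4.25
ee_pos: [0.6047, 0.1276, 0.0035]
eef_rot: [0.098, 0.995, 0.0, 0.0]
ft_force: [-0.4, -1.0, 6.8]
width: 0.0194
grip_force: 55.7
```

carry_out(deltas=[{"hand": 15,"dp": [0,0,-0.15],"spin": 0},{"hand": 15,"dp": [0,0,-0.35],"spin": 0},{"hand": 15,"dp": [0,0,-0.55],"spin": 0},{"hand": 15,"dp": [0,0,-0.75],"spin": 0},{"hand": 15,"dp": [-0.02,-0.1,-0.9],"spin": 0.01},{"hand": 15,"dp": [-0.04,-0.28,-1],"spin": 0.02},{"hand": 15,"dp": [-0.08,-0.46,-1],"spin": 0.02},{"hand": 15,"dp": [-0.12,-0.64,-1],"spin": 0.02},{"hand": 15,"dp": [-0.16,-0.82,-1],"spin": 0.02},{"hand": 15,"dp": [-0.2,-1,-1],"spin": 0.02},{"hand": 15,"dp": [-0.2,-1,-1],"spin": 0.02},{"hand": 15,"dp": [-0.2,-1,-1],"spin": 0.02}])

```text
time: 5.45
ee_pos: [0.604, -0.1286, 0.2524]
eef_rot: [0.131, 0.991, 0.0, -0.001]
ft_force: [-0.6, 0.9, -1.4]
width: 0.0198
grip_force: 54.7
```

```bash
python3 snap.py b1
```

```text
5.45 [ 0.604  -0.1286  0.2524] [ 1.306e-01  9.914e-01  0.000e+00 -5.000e-04]
```

carry_out(deltas=[{"hand": 15,"dp": [0.1,-0.15,0],"spin": 0},{"hand": 15,"dp": [0.2,-0.3,0.05],"spin": 0},{"hand": 15,"dp": [0.25,-0.35,0.1],"spin": 0},{"hand": 15,"dp": [0.25,-0.35,0.1],"spin": 0},{"hand": 15,"dp": [0.25,-0.35,0.1],"spin": 0}])

```text
time: 6.0
ee_pos: [0.5223, -0.194, 0.2281]
eef_rot: [0.128, 0.992, 0.001, 0.0]
ft_force: [0.5, 1.0, -1.0]
width: 0.0195
grip_force: 54.7
```

```bash
python3 snap.py b2; python3 -c "
import cv2,numpy as np
a=[cv2.imread(f'pics/b{i}.png')[:300] for i in (1,2)]
cv2.imwrite('pics/b12.png',np.vstack(a))"
```

```text
6.0 [ 0.5223 -0.194   0.2281] [1.281e-01 9.918e-01 6.000e-04 1.000e-04]
```

View pics/b12.png

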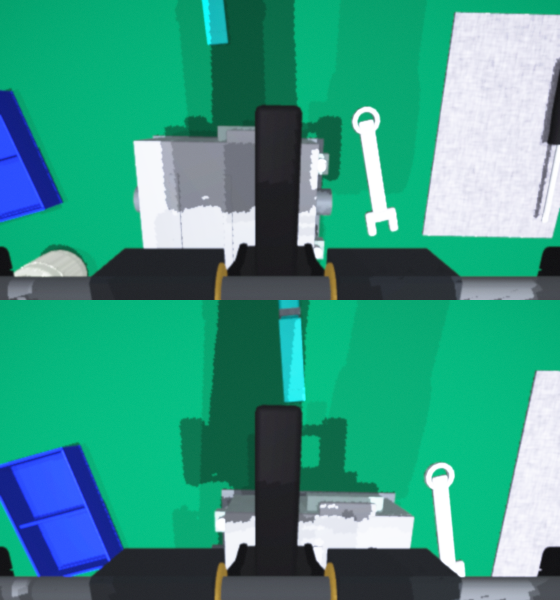

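```bash
python3 -c "
import cv2,numpy as np
f=lambda n,r0,r1,c0,c1: cv2.LUT(cv2.resize(cv2.imread(f'pics/{n}.png')[r0:r1,c0:c1],(800,300),interpolation=cv2.INTER_CUBIC),(255*(np.arange(256)/255)**.8).astype(np.uint8))
cv2.imwrite('pics/b12c.png',np.vstack([f('b1',105,195,125,365),f('b2',175,265,205,445)]))"
```

```text
(no output)
```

View pics/b12c.png

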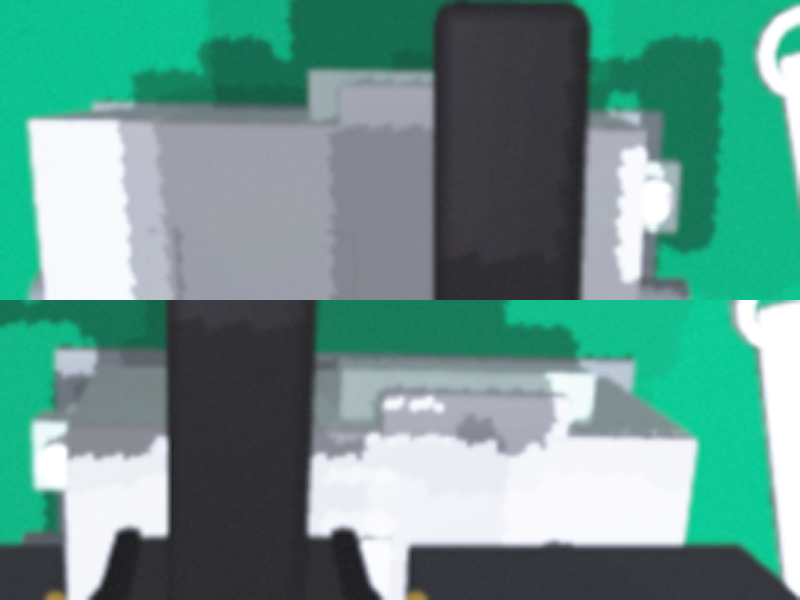

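```bash
cat > fit.py <<'E'
from h import *
import pickle
from scipy.optimize import least_squares
S={k:pickle.load(open(f'pics/{k}.pkl','rb')) for k in('b1','b2')}; V={k:ext('wrist',s) for k,s in S.items()}; V['top']=ext('top');V['scene']=ext('scene')
D=[('b1',(217.4,125.4),(-89,-10,62),1),('b1',(227,130.2),(-86,0,76),1),('b1',(134,141),(-75,-85,76),1),('b1',(319,139.5),(-75,85,76),1),
('b2',(307,196),(-89,-10,62),1),('b2',(383.8,197.8),(-89,60,62),1),('b2',(319.9,203.5),(-86,0,76),1),('b2',(372.4,202.9),(-86,50,76),1),('b2',(414.4,216.4),(-75,85,76),1),('b2',(225.4,215),(-75,-85,76),1),
('b2',(221.5,190.2),(-75,-103,4),0),('b2',(395,193),(-75,103,4),0)]
def W(p,q,up):
    x,y,a,h=p; c,s=np.cos(a),np.sin(a); q=np.array(q)/1000
    return np.array([x+c*q[0]-s*q[1],y+s*q[0]+c*q[1],q[2]+(h if up else 0)])
def res(p): return np.concatenate([proj(V[v],W(p,q,u))-np.array(m) for v,m,q,u in D])
if __name__=='__main__':
    r=least_squares(res,[.61,-.18,-.25,.015],loss='soft_l1'); print(r.x.round(4),np.degrees(r.x[2]))
    print(r.fun.reshape(-1,2).round(1).tolist())
    print('slot',W(r.x,(-89,25,66),1).round(4), 'top-cam check',[ (proj(V['top'],W(r.x,q,1))/.7).round().tolist() for q in((-75,85,76),(-75,-85,76))])
    u=least_squares(lambda p:res(p)[:20],[.61,-.18,-.25,.015],loss='soft_l1'); print(u.x.round(4))
    # independent two-view heights
    for i,j in((0,4),(1,6),(2,9),(3,8)): print(D[i][2],tri([V['b1'],V['b2']],[D[i][1],D[j][1]])[0].round(4))
E
python3 fit.py
```

```text
[ 0.6131 -0.1792 -0.2697  0.0285] -15.451287498971782
[[0.2, 1.0], [-0.8, -0.1], [-0.3, 0.7], [0.3, 3.7], [0.4, -0.1], [-0.7, -1.0], [0.1, -0.7], [4.0, 0.6], [-0.1, -0.5], [-1.0, -1.4], [0.2, 0.4], [0.2, -0.3]]
slot [ 0.534  -0.1314  0.0945] top-cam check [[417.0, 272.0], [496.0, 294.0]]
[ 0.6132 -0.1789 -0.2658  0.0286]
(-89, -10, 62) [ 0.524  -0.1652  0.0919]
(-86, 0, 76) [ 0.5307 -0.1561  0.1036]
(-75, -85, 76) [ 0.5182 -0.2391  0.1094]
(-75, 85, 76) [ 0.5604 -0.0787  0.1114]
```

```bash
cat > bx.py <<'E'
from fit import *
P=np.array([.6131,-.1792,-.2685,.0285])
def go(s,bx,by,z): # TCP target in box xy (mm), world z -> dp
    t=W(P,(bx,by,0),0); t[2]=z; return t.round(4),dp(s,t).round(3)
def spin(s,bearing=None):
    R=Rot.from_quat(s['eef_rot']).as_matrix(); a=np.arctan2(-R[1,0],-R[0,0]); b=P[2] if bearing is None else bearing
    return round((a-b)/np.pi,4)
def tcpbox(s):
    d=s['ee_pos'][:2]-P[:2]; c,q=np.cos(P[2]),np.sin(P[2]); return np.array([c*d[0]+q*d[1],-q*d[0]+c*d[1]])*1000
E
python3 - <<'E'
from bx import *
s=read_state(); print(go(s,-212,25,.2),go(s,-212,25,.0855),spin(s))
R=Rot.from_quat(S['b2']['eef_rot']).as_matrix(); print('handle end top row expected', proj(V['b2'],S['b2']['ee_pos']+R@[.0784,0,-.0195]))
E
```

```text
(array([ 0.4153, -0.0989,  0.2   ]), array([0.513, 0.259, 0.113])) (array([ 0.4153, -0.0989,  0.0855]), array([0.513, 0.258, 0.571])) 0.0039
handle end top row expected [278.16261722 104.7965672 ]
```

carry_out(deltas=[{"hand": 15,"dp": [0.15,0.08,0.03],"spin": 0.004},{"hand": 15,"dp": [0.3,0.16,0.08],"spin": 0.004},{"hand": 15,"dp": [0.45,0.23,0.11],"spin": 0.004},{"hand": 15,"dp": [0.513,0.258,0.2],"spin": 0.004},{"hand": 15,"dp": [0.513,0.258,0.35],"spin": 0.004},{"hand": 15,"dp": [0.513,0.258,0.5],"spin": 0.004},{"hand": 15,"dp": [0.513,0.258,0.57],"spin": 0.004},{"hand": 15,"dp": [0.513,0.258,0.57],"spin": 0.004},{"hand": 15,"dp": [0.513,0.258,0.57],"spin": 0.004},{"hand": 15,"dp": [0.513,0.258,0.57],"spin": 0.004}])

```text
time: 7.05
ee_pos: [0.4156, -0.1005, 0.0869]
eef_rot: [0.135, 0.991, 0.0, 0.001]
ft_force: [0.1, 0.5, 0.0]
width: 0.0198
grip_force: 54.7
```

Run:
```python
from bx import *
s=read_state(); print(s['ee_pos'],tcpbox(s),spin(s),go(s,-157,25,.0855),s['joint_positions'].round(2))
V['wrist']=ext('wrist',s)
out=[]
for n,hw in (('top',(95,60)),('scene',(95,60))):
    im=camera(n)[:,:,::-1]; c=proj(V[n],W(P,(-100,25,66),1)).astype(int)
    k=im[c[1]-hw[1]//2-5:c[1]+hw[1]//2-5, c[0]-hw[0]//2:c[0]-hw[0]//2+80]; print(n,c,proj(V[n],W(P,(-110,25,66.5),1)))
    cv2.imwrite(f'pics/{n}1.png',im); out.append(cv2.resize(k,(800,300) if 0 else (400,300),interpolation=cv2.INTER_CUBIC))
cv2.imwrite('pics/pre.png',np.hstack(out))
```

```text
[ 0.41561246 -0.10048003  0.08692532] [-211.29480941   23.50884515] -0.0008 (array([ 0.4684, -0.1134,  0.0855]), array([-0.217,  0.007,  0.006])) [-0.35  0.01  0.49  2.14 -0.01  0.99  1.44]
top [308 204] [307.79764817 207.34798412]
scene [233 210] [234.65784607 206.91273877]
```

View pics/pre.png

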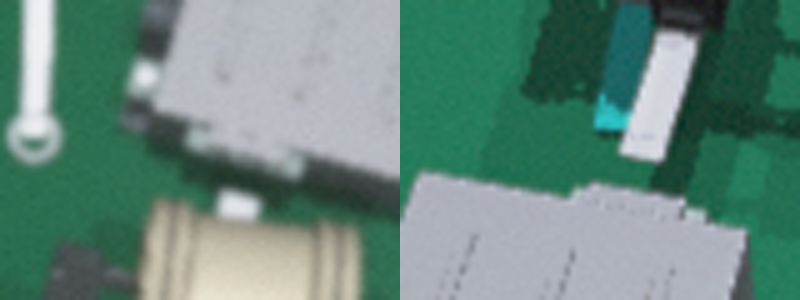

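carry_out(deltas=[{"hand": 15,"dp": [-0.04,0.003,0.002],"spin": 0},{"hand": 15,"dp": [-0.08,0.005,0.002],"spin": 0},{"hand": 15,"dp": [-0.11,0.005,0.002],"spin": 0},{"hand": 15,"dp": [-0.14,0.005,0.002],"spin": 0},{"hand": 15,"dp": [-0.14,0.005,0.002],"spin": 0}])

```text
time: 7.65
ee_pos: [0.4492, -0.1094, 0.085]
eef_rot: [0.136, 0.991, -0.0, 0.0]
ft_force: [0.9, -0.2, -0.7]
width: 0.0198
grip_force: 54.7
```

carry_out(deltas=[{"hand": 15,"dp": [-0.03,0,0],"spin": 0},{"hand": 15,"dp": [-0.06,0,0],"spin": 0},{"hand": 15,"dp": [-0.08,0,0],"spin": 0},{"hand": 15,"dp": [-0.08,0,0],"spin": 0},{"hand": 15,"dp": [-0.08,0,0],"spin": 0}])

```text
time: 8.15
ee_pos: [0.4674, -0.1144, 0.0849]
eef_rot: [0.136, 0.991, -0.0, -0.0]
ft_force: [0.1, 0.4, -1.6]
width: 0.0193
grip_force: 54.7
```

Run:
```python
from bx import *
for i in range(3):
    s=read_state(); print(s['ee_pos'].round(4),tcpbox(s).round(1),s['ft_force'].round(2));
```

```text
[ 0.4674 -0.1144  0.0849] [-157.7   23.8] [ 0.15  0.4  -1.6 ]
[ 0.4674 -0.1144  0.0849] [-157.7   23.8] [ 0.15  0.4  -1.6 ]
[ 0.4674 -0.1144  0.0849] [-157.7   23.8] [ 0.15  0.4  -1.6 ]
```

carry_out(deltas=[{"hand": 15,"dp": [0,0,-0.02],"spin": 0},{"hand": 15,"dp": [0,0,-0.04],"spin": 0},{"hand": 15,"dp": [0,0,-0.06],"spin": 0},{"hand": 15,"dp": [0,0,-0.08],"spin": 0},{"hand": 15,"dp": [0,0,-0.1],"spin": 0},{"hand": 15,"dp": [0,0,-0.12],"spin": 0},{"hand": 15,"dp": [0,0,-0.12],"spin": 0}], force=60)

```text
time: 8.85
ee_pos: [0.4676, -0.1143, 0.1157]
eef_rot: [0.136, 0.991, 0.0, 0.0]
ft_force: [-0.0, 0.3, -3.2]
width: 0.0194
grip_force: 59.7
```

Run:
```python
from bx import *
s=read_state(); print(s['ee_pos'].round(4),tcpbox(s).round(1),s['torque'])
w=camera('wrist')[:300,:,::-1]; sc=camera('scene')[:,:,::-1]
print('handle end expected',proj(ext('wrist',s),s['ee_pos']+Rot.from_quat(s['eef_rot']).as_matrix()@[.0784,0,-.0195]))
cv2.imwrite('pics/lift.png',np.hstack([w[60:,130:430],cv2.resize(sc[170:290,160:310],(300,240))]))
```

```text
[ 0.4676 -0.1143  0.1157] [-157.5   24. ] [-0.01733644  0.1574071  -0.00957067]
handle end expected [278.16147505 104.74995646]
```

View pics/lift.png

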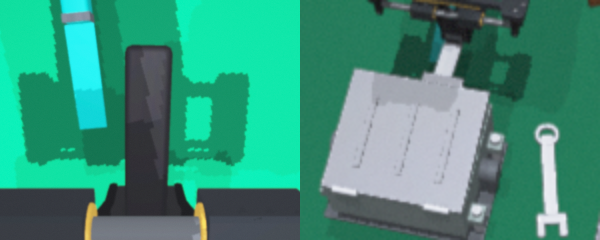

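```bash
cat >> bx.py <<'E'
def cov(q,th):  # point of the cover (mm, shut) at angle th -> world
    x,y,z=q; r=np.array([x-75,z-70]); c,s=np.cos(th),np.sin(th)
    return W(P,(75+c*r[0]+s*r[1],y,70-s*r[0]+c*r[1]),1)
E
python3 - <<'E'
from bx import *
for th in (0,.1,.2,.25): print(th,[proj(V['scene'],cov(q,th)).round(1).tolist() for q in((-75,-85,76),(-75,85,76))])
# box-frame plan: tip target (bx,z above rim) along circle
for th in (.21,.5,.8,1.1,1.4,1.6,1.75):
    r=131; print(th, round(75-r*np.cos(th),1), round(70+r*np.sin(th),1))
E
```

```text
0 [[188.4, 209.4], [254.5, 220.6]]
0.1 [[187.2, 206.6], [254.1, 218.0]]
0.2 [[185.8, 204.4], [253.6, 215.8]]
0.25 [[185.1, 203.4], [253.3, 215.0]]
0.21 -53.1 97.3
0.5 -40.0 132.8
0.8 -16.3 164.0
1.1 15.6 186.7
1.4 52.7 199.1
1.6 78.8 200.9
1.75 98.4 198.9
```

carry_out(deltas=[{"hand": 15,"dp": [-0.016,0,-0.05],"spin": 0},{"hand": 15,"dp": [-0.034,0,-0.1],"spin": 0},{"hand": 15,"dp": [-0.057,0,-0.148],"spin": 0},{"hand": 15,"dp": [-0.085,0,-0.194],"spin": 0},{"hand": 15,"dp": [-0.117,0,-0.236],"spin": 0},{"hand": 15,"dp": [-0.153,0,-0.275],"spin": 0},{"hand": 15,"dp": [-0.193,0,-0.31],"spin": 0},{"hand": 15,"dp": [-0.236,0,-0.341],"spin": 0},{"hand": 15,"dp": [-0.283,0,-0.367],"spin": 0},{"hand": 15,"dp": [-0.331,0,-0.389],"spin": 0},{"hand": 15,"dp": [-0.331,0,-0.389],"spin": 0}])

```text
time: 10.05
ee_pos: [0.5493, -0.1372, 0.214]
eef_rot: [0.136, 0.991, -0.0, 0.002]
ft_force: [-0.1, -0.1, -1.0]
width: 0.0195
grip_force: 59.7
```

carry_out(deltas=[{"hand": 15,"dp": [-0.051,0,-0.017],"spin": 0},{"hand": 15,"dp": [-0.103,0,-0.029],"spin": 0},{"hand": 15,"dp": [-0.155,0,-0.035],"spin": 0},{"hand": 15,"dp": [-0.209,0,-0.036],"spin": 0},{"hand": 15,"dp": [-0.261,0,-0.032],"spin": 0},{"hand": 15,"dp": [-0.3,0,-0.025],"spin": 0},{"hand": 15,"dp": [-0.3,0,-0.025],"spin": 0},{"hand": 15,"dp": [-0.3,0,-0.025],"spin": 0}])

```text
time: 10.85
ee_pos: [0.6198, -0.1566, 0.2188]
eef_rot: [0.135, 0.991, 0.0, 0.001]
ft_force: [-0.7, 0.5, -2.4]
width: 0.0197
grip_force: 59.7
```

Run:
```python
from bx import *
s=read_state(); print(s['ee_pos'].round(4),tcpbox(s).round(1),s['ft_force'].round(1))
sc=camera('scene')[:,:,::-1]; tp=camera('top')[:,:,::-1]
for th in (1.2,1.5,1.6,1.7,1.8,1.9): print(th,[(proj(V[n],cov(q,th))).round(1).tolist() for n in('scene','top') for q in((-75,-85,76),(-75,85,76))])
cv2.imwrite('pics/open.png',np.hstack([cv2.resize(sc[150:350,130:330],(400,400)),cv2.resize(tp[80:280,220:420],(400,400))]))
```

```text
[ 0.6198 -0.1566  0.2188] [ 0.4 23.5] [-0.7  0.5 -2.4]
1.2 [[163.4, 215.3], [241.1, 228.7], [363.6, 164.0], [303.6, 147.7]]
1.5 [[155.6, 231.2], [235.7, 245.4], [368.1, 148.1], [308.0, 131.8]]
1.6 [[153.2, 237.6], [233.9, 252.0], [369.5, 142.9], [309.4, 126.7]]
1.7 [[151.0, 244.4], [232.2, 259.0], [370.7, 138.0], [310.8, 121.7]]
1.8 [[148.9, 251.4], [230.5, 266.3], [371.7, 133.2], [312.0, 117.1]]
1.9 [[147.1, 258.7], [228.9, 273.8], [372.7, 128.8], [313.2, 112.7]]
```

View pics/open.png

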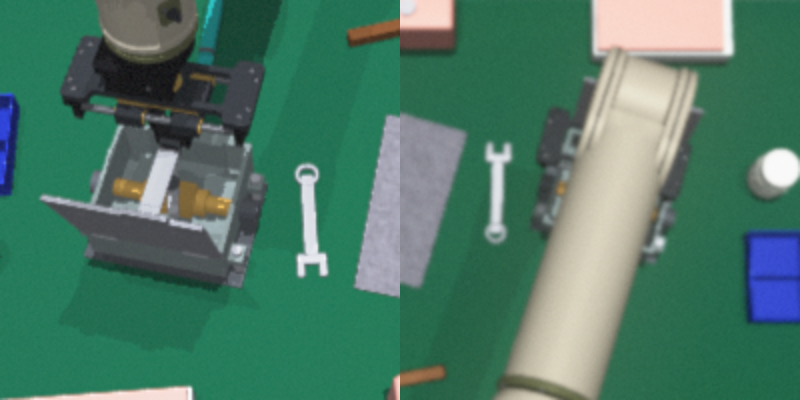

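carry_out(deltas=[{"hand": 15,"dp": [0.1,0,0],"spin": 0},{"hand": 15,"dp": [0.25,0,0],"spin": 0},{"hand": 15,"dp": [0.38,0.1,0],"spin": -0.01},{"hand": 15,"dp": [0.37,0.28,0],"spin": -0.024},{"hand": 15,"dp": [0.36,0.46,0],"spin": -0.024},{"hand": 15,"dp": [0.36,0.64,0],"spin": -0.024},{"hand": 15,"dp": [0.36,0.82,0],"spin": -0.024},{"hand": 15,"dp": [0.36,1,0],"spin": -0.024},{"hand": 15,"dp": [0.36,1,0.1],"spin": -0.024},{"hand": 15,"dp": [0.36,1,0.2],"spin": -0.024},{"hand": 15,"dp": [0.36,1,0.2],"spin": -0.024}])

```text
time: 12.05
ee_pos: [0.5979, 0.1083, 0.1656]
eef_rot: [0.098, 0.995, -0.001, -0.002]
ft_force: [-1.6, 0.5, -0.9]
width: 0.0196
grip_force: 59.7
```

Run:
```python
from bx import *
s=read_state(); print(s['ee_pos'],spin(s,np.radians(-11.2)),dp(s,(.6047,.1276,.008)).round(3))
sc=camera('scene');cv2.imwrite('pics/sc_open.png',sc[:,:,::-1])
```

```text
[0.59788217 0.10833313 0.16564146] -0.0001 [-0.014  0.082  0.63 ]
```

carry_out(deltas=[{"hand": 15,"dp": [-0.014,0.082,0.1],"spin": 0},{"hand": 15,"dp": [-0.014,0.082,0.28],"spin": 0},{"hand": 15,"dp": [-0.014,0.082,0.44],"spin": 0},{"hand": 15,"dp": [-0.014,0.082,0.55],"spin": 0},{"hand": 15,"dp": [-0.014,0.082,0.61],"spin": 0},{"hand": 15,"dp": [-0.014,0.082,0.638],"spin": 0},{"hand": 15,"dp": [-0.014,0.082,0.643],"spin": 0},{"hand": 15,"dp": [-0.014,0.082,0.645],"spin": 0},{"hand": 15,"dp": [-0.014,0.082,0.645],"spin": 0}])

```text
time: 13.0
ee_pos: [0.6083, 0.128, 0.0088]
eef_rot: [0.098, 0.995, 0.001, 0.001]
ft_force: [-0.3, -0.4, -1.2]
width: 0.0196
grip_force: 59.7
```

carry_out(deltas=[{"hand": 15,"dp": [0,0,0.01],"spin": 0},{"hand": 15,"dp": [0,0,0.018],"spin": 0},{"hand": 15,"dp": [0,0,0.018],"spin": 0},{"hand": 24,"dp": [0,0,0.018],"spin": 0},{"hand": 45,"dp": [0,0,0.018],"spin": 0},{"hand": 45,"dp": [0,0,0.018],"spin": 0},{"hand": 45,"dp": [0,0,0.018],"spin": 0},{"hand": 45,"dp": [0,0,0.018],"spin": 0},{"hand": 45,"dp": [0,0,-0.1],"spin": 0},{"hand": 45,"dp": [0,0,-0.3],"spin": 0},{"hand": 45,"dp": [0,0,-0.5],"spin": 0},{"hand": 45,"dp": [0,0,-0.7],"spin": 0},{"hand": 45,"dp": [0,0,-0.9],"spin": 0},{"hand": 45,"dp": [0,0,-0.9],"spin": 0}])

```text
time: 14.4
ee_pos: [0.6102, 0.1276, 0.2397]
eef_rot: [0.098, 0.995, 0.002, 0.005]
ft_force: [0.7, -0.4, 0.2]
width: 0.0446
grip_force: 0.0
```

carry_out(deltas=[{"hand": 40,"dp": [-0.0,-0.15,-0.04],"spin": 0},{"hand": 40,"dp": [-0.04,-0.33,-0.04],"spin": 0.024},{"hand": 40,"dp": [-0.08,-0.5,-0.04],"spin": 0.024},{"hand": 40,"dp": [-0.11,-0.67,-0.04],"spin": 0.024},{"hand": 40,"dp": [-0.14,-0.84,-0.04],"spin": 0.024},{"hand": 40,"dp": [-0.17,-1,-0.04],"spin": 0.024},{"hand": 40,"dp": [-0.17,-1,-0.04],"spin": 0.024}])

```text
time: 15.1
ee_pos: [0.5984, -0.1337, 0.242]
eef_rot: [0.14, 0.99, -0.002, -0.0]
ft_force: [-0.5, 0.6, 0.5]
width: 0.0401
grip_force: 0.0
```

Run:
```python
from bx import *
s=read_state(); print(s['ee_pos'].round(4),tcpbox(s).round(1),spin(s),go(s,0,0,.25))
```

```text
[ 0.5984 -0.1337  0.242 ] [-26.2  40. ] -0.0041 (array([ 0.6131, -0.1792,  0.25  ]), array([-0.107, -0.159, -0.032]))
```

```bash
python3 snap.py v1
```

```text
15.1 [ 0.5984 -0.1337  0.242 ] [ 1.403e-01  9.901e-01 -1.700e-03 -2.000e-04]
```

carry_out(deltas=[{"hand": 40,"dp": [-0.06,-0.1,-0.02],"spin": -0.004},{"hand": 40,"dp": [-0.105,-0.16,-0.02],"spin": -0.004},{"hand": 40,"dp": [-0.105,-0.16,-0.02],"spin": -0.004},{"hand": 40,"dp": [-0.105,-0.16,-0.02],"spin": -0.004},{"hand": 40,"dp": [-0.105,-0.16,-0.02],"spin": -0.004}])

```text
time: 15.65
ee_pos: [0.6148, -0.1696, 0.2468]
eef_rot: [0.128, 0.992, 0.0, -0.0]
ft_force: [0.5, 0.3, -0.2]
width: 0.0401
grip_force: 0.0
```

```bash
python3 snap.py v2
python3 - <<'E'
from bx import *
import pickle
o=[]
for k in('v1','v2'):
    s=pickle.load(open(f'pics/{k}.pkl','rb')); v=ext('wrist',s)
    c=[proj(v,W(P,q,1)).round(1) for q in((-48,0,58),(32,0,58),(-48,6.5,58),(-48,-6.5,58))]; print(k,[x.tolist() for x in c])
    u0=int(c[0][0])-90; v0=int(c[0][1])-70; print('origin',u0,v0)
    o.append(cv2.resize(cv2.imread(f'pics/{k}.png')[v0:v0+150,u0:u0+100] if 0 else cv2.imread(f'pics/{k}.png')[max(v0,0):max(v0,0)+150,u0:u0+190],(400,316),interpolation=cv2.INTER_CUBIC))
d=cv2.imread('pics/sc_open.png')
sc=camera('scene')[:,:,::-1]; cv2.imwrite('pics/sc2.png',sc)
o2=cv2.resize(sc[200:310,300:400],(300,284)); o3=cv2.resize(sc[150:310,130:330],(355,284)); 
cv2.imwrite('pics/valve.png',np.vstack([np.hstack(o),np.hstack([o2,o3,np.zeros((284,145,3),np.uint8)])]))
E
```

```text
15.65 [ 0.6148 -0.1696  0.2468] [ 1.284e-01  9.917e-01  4.000e-04 -4.000e-04]
v1 [[235.4, 175.5], [238.9, 252.8], [242.1, 175.4], [228.6, 175.5]]
origin 145 105
v2 [[267.0, 147.9], [266.6, 227.5], [273.7, 147.9], [260.2, 147.8]]
origin 177 77
```

View pics/valve.png

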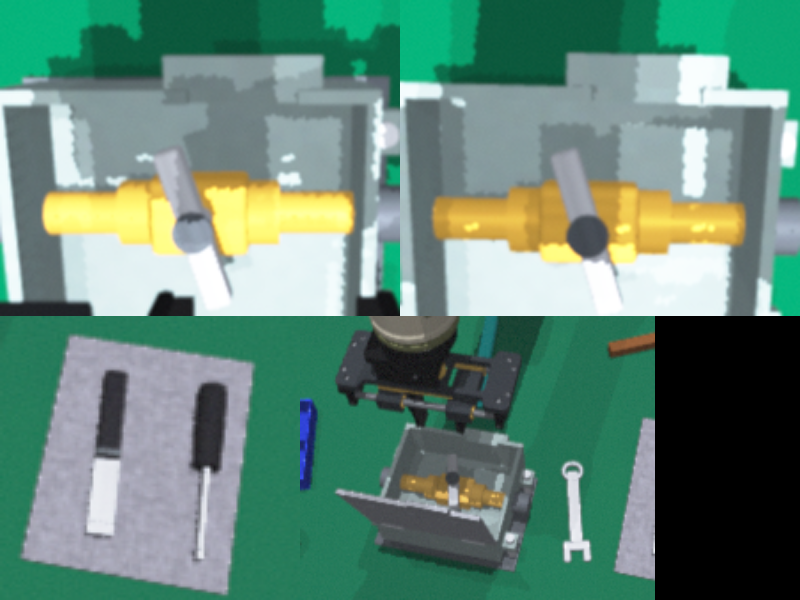

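Run:
```python
from bx import *
import pickle
v=[ext('wrist',pickle.load(open(f'pics/{k}.pkl','rb'))) for k in('v1','v2')]
def tob(X): 
    d=X[:2]-P[:2]; c,q=np.cos(P[2]),np.sin(P[2]); return np.array([c*d[0]+q*d[1],-q*d[0]+c*d[1],X[2]-P[3]])*1000
ne,fe=[(225.8,177.2),(255.4,149.2)],[(247.1,249),(274.4,221)]
for p in(ne,fe): X,e=tri(v,p); print(tob(X).round(1),round(e,2))
for i in(0,1):
    a,b=[tob(onz(v[i],p[i],.0865)) for p in(ne,fe)]; print(a.round(1),b.round(1),np.degrees(np.arctan2((b-a)[1],(b-a)[0])))
# fitted angle: minimise reprojection of bar ends
f=lambda t:np.concatenate([proj(v[i],W(P,(-8+t[1]+r*np.cos(t[0]),t[2]+r*np.sin(t[0]),58),1))-p[i] for i in(0,1) for r,p in((-40,ne),(40,fe))])
r=least_squares(f,[.25,0,0]); print(r.x,r.fun.round(1))
s=read_state()
for R in (28,):
  for a in (r.x[0],np.pi/4): print(go(s,-8-R*np.cos(a),-R*np.sin(a),.0665), 'spin',spin(s,P[2]+a))
```

```text
[-45.4 -11.2  48.6] 0.65
[23.2  8.7 67.3] 1.29
[-46.4  -9.3  58. ] [27.9  8.6 58. ] 13.560700016327884
[-46.6 -11.1  58. ] [25.   7.9 58. ] 14.80326266094179
[ 0.24586269 -1.76513226 -0.92276766] [-1.5 -2.2  0.2  1.   0.4 -2.1  0.9  3.8]
(array([ 0.5774, -0.1764,  0.0665]), array([ 0.138, -0.064,  0.723])) spin -0.0748
(array([ 0.581 , -0.1909,  0.0665]), array([ 0.109, -0.116,  0.723])) spin -0.2465
```

carry_out(deltas=[{"hand": 40,"dp": [0.07,-0.03,0],"spin": -0.04},{"hand": 40,"dp": [0.138,-0.064,0.1],"spin": -0.075},{"hand": 40,"dp": [0.138,-0.064,0.25],"spin": -0.075},{"hand": 40,"dp": [0.138,-0.064,0.4],"spin": -0.075},{"hand": 40,"dp": [0.138,-0.064,0.54],"spin": -0.075},{"hand": 40,"dp": [0.138,-0.064,0.54],"spin": -0.075},{"hand": 40,"dp": [0.138,-0.064,0.54],"spin": -0.075}])

```text
time: 16.45
ee_pos: [0.5775, -0.1776, 0.1131]
eef_rot: [0.012, 1.0, 0.0, -0.0]
ft_force: [0.3, -0.1, 0.8]
width: 0.0399
grip_force: 0.0
```

Run:
```python
from bx import *
s=read_state(); a=.246; print(s['ee_pos'].round(4),tcpbox(s).round(1),s['ft_force'],spin(s,P[2]+a),go(s,-9-28*np.cos(a),-28*np.sin(a),.0665))
```

```text
[ 0.5775 -0.1776  0.1131] [-34.8  -7.9] [ 0.27040731 -0.10506973  0.77748947] -0.0002 (array([ 0.5764, -0.1762,  0.0665]), array([0.004, 0.006, 0.186]))
```

carry_out(deltas=[{"hand": 40,"dp": [0.004,0.006,0.08],"spin": 0},{"hand": 40,"dp": [0.004,0.006,0.15],"spin": 0},{"hand": 40,"dp": [0.004,0.006,0.186],"spin": 0},{"hand": 40,"dp": [0.004,0.006,0.186],"spin": 0},{"hand": 8,"dp": [0.004,0.006,0.186],"spin": 0},{"hand": 8,"dp": [0.004,0.006,0.186],"spin": 0},{"hand": 8,"dp": [0.004,0.006,0.186],"spin": 0},{"hand": 8,"dp": [0.004,0.006,0.186],"spin": 0},{"hand": 8,"dp": [0.004,0.006,0.186],"spin": 0}], force=15)

```text
time: 17.35
ee_pos: [0.5765, -0.1765, 0.0662]
eef_rot: [0.012, 1.0, 0.0, 0.0]
ft_force: [-1.4, 0.9, 4.0]
width: 0.0132
grip_force: 14.9
```

Run:
```python
from bx import *
s=read_state(); print(s['ee_pos'].round(4),tcpbox(s).round(1),s['ft_force'].round(2),s['torque'].round(2),s['width'])
a0=.246
for a in np.r_[.246:.785:6j]: print(a.round(3),((go(s,-9-28*np.cos(a),-28*np.sin(a),s['ee_pos'][2])[1]-go(s,-9-28*np.cos(a0),-28*np.sin(a0),s['ee_pos'][2])[1])).round(3),'spin',spin(s,P[2]+a)-spin(s,P[2]+a0))
```

```text
[ 0.5765 -0.1765  0.0662] [-36.   -7.1] [-1.43  0.88  4.02] [0.04 0.35 0.07] 0.013223157756250326
0.246 [0. 0. 0.] spin 0.0
0.354 [-0.    -0.012 -0.   ] spin -0.034300000000000004
0.462 [-0.002 -0.024 -0.   ] spin -0.06860000000000001
0.569 [-0.006 -0.035 -0.   ] spin -0.1029
0.677 [-0.01  -0.046 -0.   ] spin -0.1372
0.785 [-0.016 -0.057 -0.   ] spin -0.17159999999999997
```

carry_out(deltas=[{"hand": 8,"dp": [0,-0.006,0],"spin": -0.017},{"hand": 8,"dp": [0,-0.012,0],"spin": -0.034},{"hand": 8,"dp": [-0.001,-0.018,0],"spin": -0.052},{"hand": 8,"dp": [-0.002,-0.024,0],"spin": -0.069},{"hand": 8,"dp": [-0.004,-0.03,0],"spin": -0.086},{"hand": 8,"dp": [-0.006,-0.035,0],"spin": -0.103},{"hand": 8,"dp": [-0.008,-0.041,0],"spin": -0.12},{"hand": 8,"dp": [-0.01,-0.046,0],"spin": -0.137},{"hand": 8,"dp": [-0.013,-0.052,0],"spin": -0.155},{"hand": 8,"dp": [-0.016,-0.057,0],"spin": -0.172},{"hand": 8,"dp": [-0.016,-0.057,0],"spin": -0.172},{"hand": 8,"dp": [-0.016,-0.057,0],"spin": -0.172}])

```text
time: 18.55
ee_pos: [0.5803, -0.191, 0.0661]
eef_rot: [-0.255, 0.967, -0.0, 0.0]
ft_force: [1.2, -0.4, 3.6]
width: 0.013
grip_force: 15.0
```

Run:
```python
from bx import *
s=read_state(); print(s['ee_pos'].round(4),tcpbox(s).round(1),s['ft_force'].round(2),s['torque'].round(2),s['width'],'bar angle by tool',.7854+spin(s,P[2]+np.pi/4)*np.pi)
```

```text
[ 0.5803 -0.191   0.0661] [-28.5 -20. ] [ 1.17 -0.38  3.58] [ 0.02 -0.04  0.05] 0.012994003643260522 bar angle by tool 0.7835150444078461
```

carry_out(deltas=[{"hand": 20,"dp": [0,0,0],"spin": 0},{"hand": 36,"dp": [0,0,0],"spin": 0},{"hand": 36,"dp": [0,0,0],"spin": 0},{"hand": 36,"dp": [0,0,0],"spin": 0},{"hand": 36,"dp": [0.0,0,-0.1],"spin": 0},{"hand": 36,"dp": [0.02,0,-0.28],"spin": 0},{"hand": 36,"dp": [0.05,0,-0.46],"spin": 0},{"hand": 36,"dp": [0.08,0,-0.64],"spin": 0},{"hand": 36,"dp": [0.08,0,-0.74],"spin": 0},{"hand": 36,"dp": [0.08,0,-0.74],"spin": 0},{"hand": 36,"dp": [0.08,0,-0.74],"spin": 0}])

```text
time: 19.65
ee_pos: [0.5627, -0.2006, 0.2507]
eef_rot: [-0.255, 0.967, 0.0, 0.0]
ft_force: [0.3, 1.0, -1.6]
width: 0.0357
grip_force: 0.0
```

```bash
python3 snap.py v3
python3 - <<'E'
from bx import *
import pickle
s=pickle.load(open('pics/v3.pkl','rb')); v=ext('wrist',s); im=cv2.imread('pics/v3.png'); hsv=cv2.cvtColor(im,cv2.COLOR_BGR2HSV)
# rectify the plane of the bar's top (2 px/mm, 120 mm square about the axis), find where bar (low saturation) crosses the brass
q=np.float32([[-60,-60],[60,-60],[60,60],[-60,60]])
src=np.float32([proj(v,W(P,(-9+a,b,58),1)) for a,b in q]); H=cv2.getPerspectiveTransform(src,np.float32([[(a+60)*2,(b+60)*2] for a,b in q]))
r=cv2.warpPerspective(hsv,H,(240,240)); cv2.imwrite('pics/rect.png',cv2.cvtColor(r,cv2.COLOR_HSV2BGR)); print(src.round().tolist())
g=r[:,:,1].astype(float)
for rad in (12,14,16,18,20):   # saturation along half circles about the axis, near side
    for sgn in(-1,1):
        th=np.radians(np.arange(10,85,5)); p=[g[int(round(120+sgn*2*rad*np.sin(t))),int(round(120+sgn*2*rad*np.cos(t)))] for t in th]; print(rad,sgn,[int(x) for x in p])
sc=camera('scene')[:,:,::-1].copy(); d=cv2.absdiff(sc,cv2.imread('pics/sc_open.png')); print('cover corner region diff',d[240:252,145:158].max())
E
```

```text
19.65 [ 0.5627 -0.2006  0.2507] [-2.554e-01  9.668e-01  0.000e+00  3.000e-04]
[[276.0, 159.0], [195.0, 241.0], [276.0, 313.0], [358.0, 241.0]]
12 -1 [168, 92, 39, 2, 0, 0, 0, 1, 2, 1, 2, 2, 2, 4, 36]
12 1 [10, 6, 3, 1, 1, 1, 1, 1, 1, 0, 0, 1, 27, 81, 124]
14 -1 [175, 167, 67, 2, 1, 0, 0, 1, 1, 1, 1, 1, 1, 17, 82]
14 1 [12, 5, 0, 0, 0, 0, 0, 0, 0, 0, 0, 1, 45, 125, 132]
16 -1 [163, 174, 159, 39, 1, 0, 0, 0, 1, 1, 1, 1, 8, 80, 131]
16 1 [16, 10, 1, 0, 0, 0, 0, 0, 0, 0, 0, 20, 125, 156, 158]
18 -1 [135, 157, 174, 128, 2, 0, 0, 1, 1, 1, 1, 1, 54, 119, 125]
18 1 [16, 15, 7, 1, 0, 0, 0, 0, 0, 0, 1, 41, 136, 143, 133]
20 -1 [124, 129, 137, 147, 48, 1, 0, 1, 1, 1, 1, 7, 96, 121, 120]
20 1 [15, 15, 13, 2, 0, 0, 0, 0, 0, 0, 4, 12, 82, 137, 127]
cover corner region diff 15
```

Run:
```python
from bx import *
import pickle
for k in('v1','v2','v3'):
    s=pickle.load(open(f'pics/{k}.pkl','rb')); v=ext('wrist',s); im=cv2.imread(f'pics/{k}.png')
    q=np.float32([[-80,-80],[60,-80],[60,80],[-80,80]])
    src=np.float32([proj(v,W(P,(a,b,58),1)) for a,b in q]); H=cv2.getPerspectiveTransform(src,np.float32([[(a+80)*4,(b+80)*4] for a,b in q]))
    r=cv2.warpPerspective(im,H,(560,640),flags=cv2.INTER_CUBIC)
    L=cv2.createLineSegmentDetector().detect(cv2.cvtColor(r,cv2.COLOR_BGR2GRAY))[0][:,0]
    print(k)
    for x1,y1,x2,y2 in L:
        n=np.hypot(x2-x1,y2-y1)/4; a=np.degrees(np.arctan2(y2-y1,x2-x1))%180
        m=np.array([(x1+x2)/8-80,(y1+y2)/8-80])
        if n>14 and ((8<a<65 and np.hypot(*(m+[9,0]))<35) or (n>40 and (a<5 or abs(a-90)<8 or a>175))): print(round(n),round(a,1),m.round().tolist())
```

```text
v1
20 16.3 [-8.0, 11.0]
29 15.9 [10.0, 12.0]
14 16.7 [15.0, 16.0]
45 89.4 [-76.0, -35.0]
v2
40 89.7 [-69.0, 59.0]
69 89.2 [-77.0, -45.0]
48 179.3 [17.0, -68.0]
v3
```

Run:
```python
from bx import *
import pickle
s=pickle.load(open('pics/v3.pkl','rb')); v=ext('wrist',s); im=cv2.imread('pics/v3.png')
L=cv2.createLineSegmentDetector().detect(cv2.resize(im,None,fx=2,fy=2,interpolation=cv2.INTER_CUBIC)[:,:,1].copy())[0][:,0]/2
c,q=np.cos(P[2]),np.sin(P[2]); B=np.array([[c,q],[-q,c]])
for l in L:
    a,b=[B@(onz(v,p,.0865)[:2]-P[:2])*1000 for p in(l[:2],l[2:])]; d=b-a; t=np.degrees(np.arctan2(d[1],d[0]))%180; m=(a+b)/2
    if np.hypot(*d)>9 and np.hypot(*(m+[9,0]))<40 and 30<t<65: print(np.hypot(*d).round(),t.round(1),m.round())
```

```text
11.0 46.1 [-34. -18.]
12.0 47.0 [-23.  -6.]
```

```bash
python3 -c "
from bench import *
print(close_job())"
```

```text
the job is handed in; nothing more can be done
None
```

I handed the job in at about 20 s of the 67 s, and no score came back. The cover was pried up with the blade and stands open at about 1.75 rad, the blade lies flat on the mat, and the valve handle is at about 45° (45° by the gripper, 46–47° by the camera).

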